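Slide a board pallet under the height gate

TASK

Check the component height of the circuit board: push the loose pallet that carries it along the bench into the little fixture, under the low beam, until its front edge sits squarely against the stop bar at the far end, and leave it there. Only push the pallet with the fingers: do not lift or tip it, keep your fingers off the circuit board itself and do not let the board's parts strike the beam. Leave the motor, the battery and the pulley beside the fixture where they are.

Things in the scene. Friction and masses are not known exactly. Their poses are not given: they have to be found in the camera images.
- fixture: Metal fixture bolted to the bench. Origin on the bench, on the lane's centre line, at the mouth of its two straight guide rails; x points into the lane (the way the pallet goes), z up. Rails 12 mm high, inner faces 85 mm apart (y = +-42.5), from x = 0 to 80 mm; lead-ins of the same height flare out before them to x = -26 mm, where they are 104 mm apart. Stop bar face at x = 68 mm, 13 mm high.
- beam: Low steel beam across the lane, on a post on each rail: 20 mm along the lane (fixture x = 22 to 42 mm), 109 mm across, underside 27.5 mm above the bench, top 44.5 mm. Origin at the centre of its underside. It clears the tallest part on the board by about 4 mm.
- stop (a point): Middle of the stop bar's face that the pallet's front edge must meet, 6 mm above the bench. Axes as the fixture's.
- pallet: Loose bare-metal plate 105 mm long (x), 76 mm wide (y), 0.3 kg; 10 mm thick with a 20 mm high lip along its back (10 mm wide) and both sides (6 mm wide), open in front; the board's parts to about 23.5 mm. Origin at the centre of the underside; +x is its front, which goes in first. Home: its centre at fixture x = 15.5 mm, its back face 37 mm before the rail mouth. It slides on the bench and stays where left.
- board: Green circuit board fixed on the pallet, from pallet x = -38 to +48 mm, y = +-28 mm. Origin at the centre of its underside. Must not be touched.
- lip (a point): Middle of the flat back face of the pallet's back lip (76 mm wide, 20 mm high), 10 mm above the bench: the place to push. Axes as the pallet's.
- front_left (a point): Point on the pallet's front edge 30 mm to the left of its middle (pallet x = 52.5, y = +30 mm), 6 mm up.
- front_right (a point): Point on the pallet's front edge 30 mm to the right of its middle (pallet x = 52.5, y = -30 mm), 6 mm up.
- motor: Small square motor standing loose left of the fixture, shaft up, 33 x 28 x 44 mm. Origin at the centre of its underside. Leave alone.
- battery: Block battery standing loose right of the fixture, 18 x 26 x 49 mm. Origin at the centre of its underside. Leave alone.
- pulley: White toothed belt pulley standing loose left of the fixture, nearer the robot than the motor, 24 mm across, 18 mm high. Origin at the centre of its underside. Leave alone.
Mind the look-alikes: they are no part of the job. There is more than one size of the fixture; the job needs the largest.

How it is judged:
By the outcome, as a careful person would: the job done as asked, in the order asked, and still so for the second after the job is handed in, with the robot touching nothing.
It also fails if it takes over 64 s, if anything falls off the work surface, if the arm or the gripper's body presses on something with over 40 N, if the wrist force passes 120 N, or if a joint passes its speed limit or range.

ROBOT

A 7-joint arm with a two-finger parallel gripper is mounted at the origin on a cart in front of the work surface, level with it; the furniture and walls round the work are solid. World frame = base frame: x ahead of the robot, y to its left, z up, the work surface at z = 0. Lengths are in m, angles in rad, forces in N, time in s.
With the tool pointing down it reaches from about 0.4 to 0.85 m from the base axis. Payload 10.4 kg.
Tool frame: the origin (TCP) lies midway between the tips of the shut fingers; the grasp point (between the pads) lies 19 mm behind it; z points along the fingers, x is the direction in which the jaws open and shut, and the axes are right-handed (so a half turn about z gives the same grasp; the last joint's range is limited). The gripper opens to 85 mm and grips with 20 to 120 N. Pads are 22 mm wide; open, the fingers measure 114 mm over their backs; the gripper's body (76 mm by 85 mm) begins 54 mm behind the grasp point. The pads swing forward as they close: fully open they stand 13 mm farther back than shut.
Start: joints at [1.266, 0.332, -0.065, 1.46, 0.022, 1.35, -0.088], TCP at [0.174, -0.6, 0.202] pointing down, gripper open.
Joint ranges: [-2.6, 2.6], [-0.5, 2.12], [-1.47, 1.34], [0.16, 2.42], [-1.27, 4.41], [0.06, 2.06], [-2.6, 2.6]. Speed limits (rad/s): [2.22, 2.22, 2.79, 2.79, 3.14, 3.14, 3.14].

INTERFACE

Orientations are given as a unit quaternion [x, y, z, w].
In Python, from workcell import telemetry, eyes, order gives the robot as it stands.
- The arm moves only by the tool servo_tool, never from a script. Its argument "deltas" is a list of rows, each a list of 3 entries, a list of its own where there are three numbers: the shift along the tool's x, y, z in cm, then the turn about the tool's z in rad, then the finger opening in cm, from 0 to 8.54. A call has 1 to 12 rows; each row shifts and turns the pose as measured when the row begins, along the tool's axes as they then stand; what a row does not reach is not made up. A row lasts 1/12 s, in which the tool goes at most 41.7 mm and 7.16 degrees, less where a joint would pass 70% of its speed; a pose out of reach is approached as far as the arm can. A call is refused whole if a number of a shift passes 4.17 or a number of a turn 0.125, either way. A call with a gripper value outside its range is refused whole. The fingers move at their own pace and stop on an object; "force" is the grip in N (left out, the last holds). Time passes only in rows, so rows that do not move let the fingers close. It gives the time, the measured TCP pose, the force and the opening at its end, in the units of the state.
- telemetry.get_obs(): the state, without advancing time (a new reading comes with each control period).
- eyes.camera(name): name is "side" or "top"; returns (picture, depth): 420x560x3 uint8, blue, green, red; 420x560 float32, m along the optical axis (not along the pixel's ray), 0 where there is no reading.
- eyes.calibration(name): a dict with "fx", "fy", "cx", "cy" (pixels), "rvec" (rotation vector, rad) and "tvec" (3), from world to camera coordinates, as OpenCV has them. Camera axes: x right, y down, z forward; pixel columns grow to the right and rows downward; lengths in m; the calibration is good to about 2 mm. A picture is of the moment at which its call begins. calibration takes no time and is no camera call.
- order.hand_in(): hands the job in, once; it reports no verdict.
The state is a dict: "clock": time; "joint_pos": joint angles; "joint_velocities": joint speeds; "tau": joint torques, N m; "position": TCP position; "ee_rot": TCP orientation; "ft_force": force on the tool from outside, world axes, zero at the start; "torque": the same for the moment, N m; "grip_width": opening from 0.0 (shut) to 1.0 (fully open).
Only numpy, scipy, OpenCV 4.12 (cv2) and the standard library are available. Lean on these libraries where they do the work, as an engineer would, in place of code of your own. Each camera call takes 0.05 s, during which the arm holds its last target. There are 200 camera calls.

## Working session

There is one attempt and no reset: what is moved stays moved. The work goes in short steps, Python scripts to look and compute and a tool call to move; the robot and the scene stay as the last step left them, time stands still between calls to the robot, and variables do not carry over. Pictures are saved under pics/ and viewed, about 8 in all and at most 12, crops included, and the job is handed in when it is done.

Besides the shell and the picture viewer there is one more tool, called after "Emit:" by a JSON object that holds its "op" and its "data". servo_tool: Moves the arm, as the interface text tells. Its arguments: {"type":"object","properties":{"deltas":{"type":"array"},"force":{"type":"number"}},"required":["deltas"]}

```bash
mkdir -p pics; cat > h.py <<'E'
import numpy as np, cv2
from workcell import telemetry, eyes, order
def cal(n):
    c=eyes.calibration(n); R=cv2.Rodrigues(np.array(c["rvec"],float))[0]; return c,R,np.array(c["tvec"],float).ravel()
def px2w(n,u,v,z):  # ray to plane height z
    c,R,t=cal(n); d=R.T@np.array([(u-c["cx"])/c["fx"],(v-c["cy"])/c["fy"],1]); o=-R.T@t
    return o+d*(z-o[2])/d[2]
def w2px(n,p):
    c,R,t=cal(n); q=R@np.array(p,float)+t; return c["fx"]*q[0]/q[2]+c["cx"],c["fy"]*q[1]/q[2]+c["cy"]
def cloud(n,dep):
    c,R,t=cal(n); v,u=np.mgrid[:420,:560]; P=np.stack([(u-c["cx"])/c["fx"]*dep,(v-c["cy"])/c["fy"]*dep,dep],-1)
    return (P-t)@R
E
python3 - <<'E'
from h import *
for n in("top","side"):
    im,d=eyes.camera(n); cv2.imwrite(f"pics/{n}0.png",im); np.save(f"{n}0.npy",d)
    c,R,t=cal(n); print(n,c["fx"],-R.T@t,R[2])
print(telemetry.get_obs())
E
```

```text
top 379.2156880503726 [ 0.4068613  -0.28380713  0.90455354] [ 0.14695585 -0.01237832 -0.9890656 ]
side 482.7284759787978 [0.39687976 0.456419   0.4047876 ] [ 0.18988613 -0.88761169 -0.4196293 ]
{'clock': 0.1, 'joint_pos': array([ 1.26639215,  0.33283565, -0.06469439,  1.46082346,  0.02161611,
        1.3499194 , -0.08847407]), 'joint_velocities': array([-1.58304366e-03, -1.13108670e-03,  6.70662586e-05, -2.52822514e-03,
       -4.55516500e-04,  3.69294792e-04,  2.65482122e-04]), 'tau': array([ 2.25046570e-03, -6.26746416e+01,  4.97692684e-02, -3.92434287e+01,
        1.62984326e-02,  6.83511767e-03,  8.33018134e-05]), 'position': array([ 0.173691  , -0.6000001 ,  0.20169484]), 'ee_rot': array([ 7.99415277e-01, -6.00778495e-01, -5.37183514e-04, -3.56941480e-04]), 'ft_force': array([-0.90342433,  0.41185155,  0.40545621]), 'torque': array([ 0.01630937,  0.01586501, -0.00062159]), 'grip_width': 0.9998352550315837}
```

View pics/top0.png

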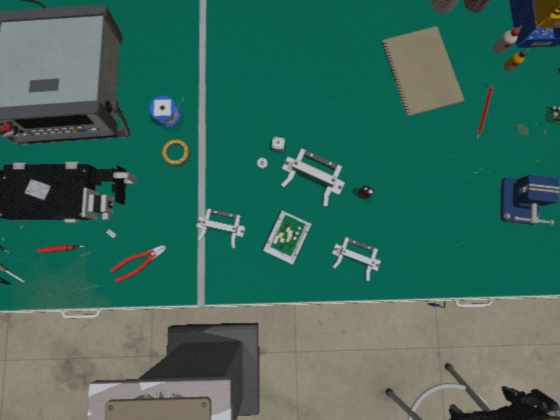

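View pics/side0.png

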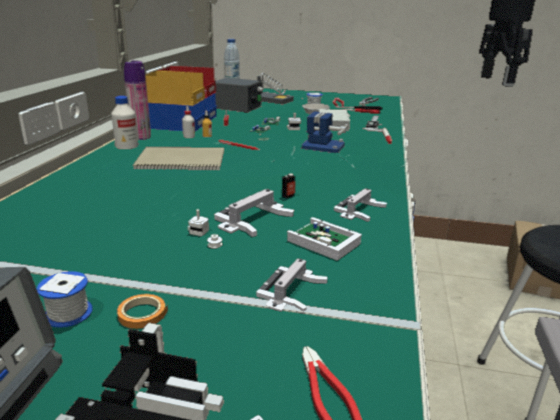

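```bash
python3 - <<'E'
from h import *
im=cv2.imread("pics/top0.png"); cv2.imwrite("pics/top0c.png",cv2.resize(im[130:280,240:390],None,fx=5.2,fy=4,interpolation=cv2.INTER_CUBIC) if 0 else cv2.resize(im[135:275,250:380],(780*7//7,600) if 0 else (557,600),interpolation=cv2.INTER_CUBIC))
im=cv2.imread("pics/side0.png"); cv2.imwrite("pics/side0c.png",cv2.resize(im[165:275,180:380],None,fx=4,fy=4,interpolation=cv2.INTER_CUBIC))
for p in [(312,175),(288,237),(278,143)]: print(px2w("top",*p,0))
P=cloud("top",np.load("top0.npy")); print(P[200,330],P[237,288])
E
```

```text
[ 0.61716834 -0.36302359  0.        ]
[ 0.46742911 -0.30016201  0.        ]
[ 0.70021134 -0.28193913  0.        ]
[ 0.55408887 -0.40421315  0.00059721] [ 0.46630733 -0.2998591   0.01675341]
```

View pics/top0c.png

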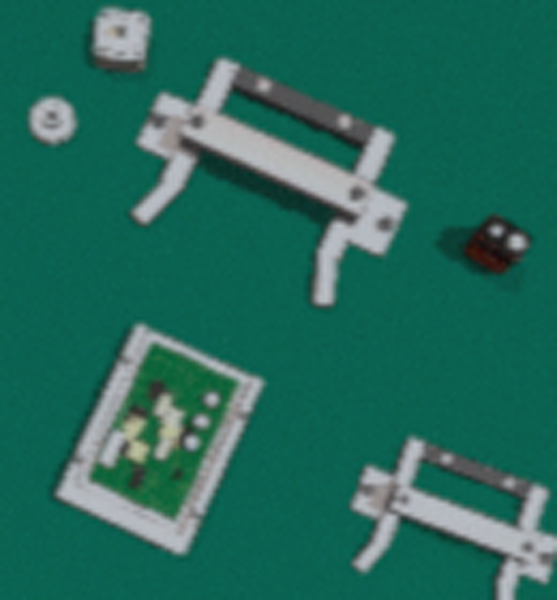

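View pics/side0c.png

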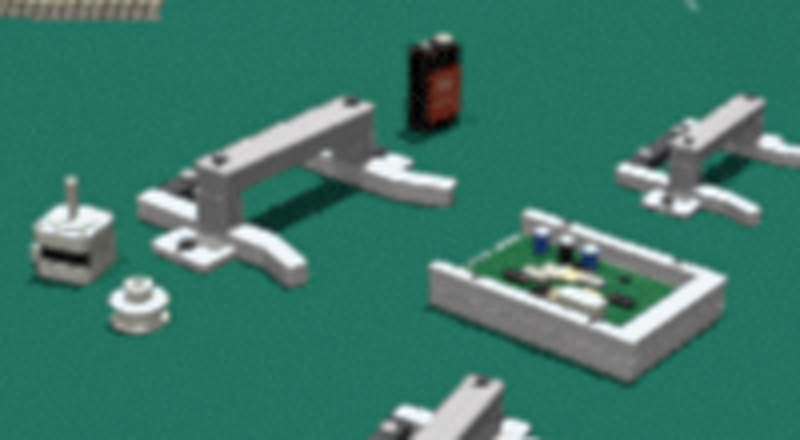

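```bash
cat >> h.py <<'E'
from scipy.optimize import least_squares
def fit(M,W):
    M,W=np.array(M,float),np.array(W,float)
    f=lambda q:(np.c_[np.cos(q[2])*M[:,0]-np.sin(q[2])*M[:,1]+q[0],np.sin(q[2])*M[:,0]+np.cos(q[2])*M[:,1]+q[1]]-W).ravel()
    s=least_squares(f,[*W.mean(0),-.35]); return s.x,s.fun.reshape(-1,2)
def tf(q,m): return [np.cos(q[2])*m[0]-np.sin(q[2])*m[1]+q[0],np.sin(q[2])*m[0]+np.cos(q[2])*m[1]+q[1]]
E
python3 - <<'E'
from h import *
s=4.2846
W=lambda u,v,z:px2w("top",250+u/s-.4,135+v/s-.4,z)[:2]
pal=[W(57,493,.02),W(186,553,.02),W(263,380,.02),W(139,324,.02)]
q,r=fit([(-.0525,.038),(-.0525,-.038),(.0525,-.038),(.0525,.038)],pal); print("pal",q,(r*1e3).round(1))
F=[W(157,218,.012),W(312,302,.012),W(238,88,.013),W(362,143,.013)]
qf,r=fit([(-.026,.052),(-.026,-.052),(.068,.0425),(.068,-.0425)],F); print("fix",qf,(r*1e3).round(1))
im=cv2.imread("pics/top0.png"); k=5
big=cv2.resize(im[140:270,255:375],None,fx=k,fy=k,interpolation=cv2.INTER_CUBIC)
def poly(q,pts,z,c):
    P=[w2px("top",[*tf(q,p),z]) for p in pts]
    cv2.polylines(big,[np.int32([((u-255+.5)*k,(v-140+.5)*k) for u,v in P])],True,c,1)
poly(q,[(-.0525,.038),(-.0525,-.038),(.0525,-.038),(.0525,.038)],.02,(0,0,255))
for sg in(1,-1): poly(qf,[(-.026,.052*sg),(0,.0425*sg),(.08,.0425*sg),(0,.0425*sg)],.012,(0,0,255))
poly(qf,[(.068,.0425),(.068,-.0425)],.013,(255,0,255))
poly(qf,[(.022,.0545),(.022,-.0545),(.042,-.0545),(.042,.0545)],.0445,(255,0,0))
cv2.imwrite("pics/ov.png",big)
E
```

```text
pal [ 0.46721511 -0.29814037 -0.46058518] [[-1.2  0.1]
 [-1.1  0.8]
 [ 0.6 -1. ]
 [ 1.7  0.1]]
fix [ 0.58751276 -0.35192094 -0.47727789] [[-1.9  5.4]
 [ 0.1 -2.1]
 [ 3.6  1.7]
 [-1.8 -5. ]]
```

View pics/ov.png

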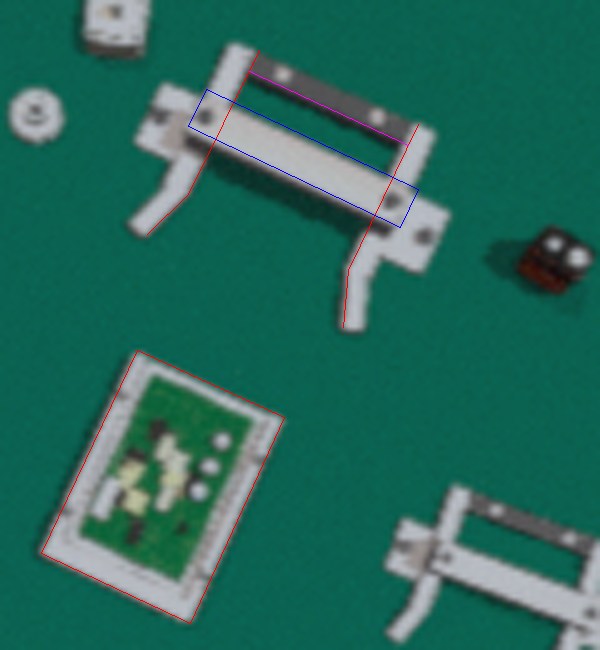

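```bash
python3 - <<'E'
from h import *
for i in range(1):
    P=cloud("top",np.load("top0.npy"))
    X,Y,Z=P[...,0],P[...,1],P[...,2]
    m=(Z>.036)&(Z<.06)&(X>.56)&(X<.68)&(Y>-.43)&(Y<-.305)
    pts=P[m][:,:2]; c=pts.mean(0); w,v=np.linalg.eigh(np.cov(pts.T)); print(m.sum(),c,np.median(Z[m]),np.arctan2(v[0,1],-v[1,1])%np.pi, cv2.minAreaRect(np.float32(pts*1000)))
    m=(Z>.007)&(Z<.03)&(X>.4)&(X<.54)&(Y>-.37)&(Y<-.24)
    print("pal",m.sum(),np.median(Z[m]),cv2.minAreaRect(np.float32(P[m][:,:2]*1000)))
im=cv2.imread("pics/top0.png"); k=8
cv2.imwrite("pics/fx.png",cv2.resize(im[143:210,277:350],None,fx=k,fy=k,interpolation=cv2.INTER_CUBIC))
E
```

```text
405 [ 0.61502176 -0.36524469] 0.04133998819123797 2.680481283300241 ((615.2911376953125, -365.4374084472656), (108.86944580078125, 21.32276725769043), 63.5816650390625)
pal 1437 0.013482428688278415 ((466.8793029785156, -298.363525390625), (76.10530090332031, 104.90118408203125), 63.44661331176758)
```

View pics/fx.png

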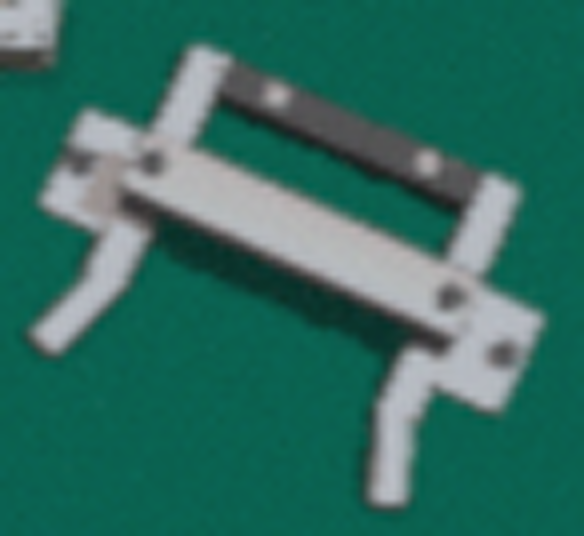

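```bash
cat >> h.py <<'E'
from scipy.spatial.transform import Rotation as Ro
QP=[.4669,-.2984,-.461]; QF=[.5865,-.3511,-.461]
def to(x,y,z):
    o=telemetry.get_obs(); R=Ro.from_quat(o["ee_rot"]); a=R.as_matrix()[:,0]
    print("t",round(o["clock"],2),"pos",o["position"].round(4),"F",o["ft_force"].round(1),"w",round(o["grip_width"],3),"xang",np.arctan2(a[1],a[0]).round(4),
     "tool delta cm",(R.inv().apply(np.array([x,y,z])-o["position"])*100).round(2))
E
python3 -c "
from h import *
print(px2w('top',255+395/5,140+635/5,.01)); to(.434,-.3647,.1)"
```

```text
[ 0.39407092 -0.4052787   0.01      ]
t 0.1 pos [ 0.1737 -0.6     0.2017] F [-0.9  0.4  0.4] w 1.0 xang -1.2889 tool delta cm [-15.35 -31.55  10.19]
```

Emit:
{"op": "servo_tool", "data": {"deltas": [[[0,0,0],-0.12,4],[[0,0,0],-0.12,4],[[0,0,0],-0.12,4],[[0,0,0],-0.12,4],[[0,0,0],-0.12,4],[[0,0,0],-0.12,4],[[0,0,0],-0.11,4]]}}

```text
clock: 0.68
position: [0.1732, -0.5981, 0.1981]
ee_rot: [0.977, -0.213, -0.002, -0.003]
ft_force: [-0.7, -0.4, -1.0]
grip_width: 0.468
```

```bash
python3 -c "
from h import *
to(.434,-.3647,.1)"
```

```text
t 0.68 pos [ 0.1732 -0.5981  0.1981] F [-0.7 -0.4 -1. ] w 0.468 xang -0.4285 tool delta cm [ 14.07 -32.01   9.91]
```

Emit:
{"op": "servo_tool", "data": {"deltas": [[[1.2,-2.7,0.4],0.03,4],[[1.2,-2.7,0.4],0,4],[[1.2,-2.7,0.4],0,4],[[1.2,-2.7,0.4],0,4],[[1.2,-2.7,0.4],0,4],[[1.2,-2.7,0.4],0,4],[[1.2,-2.7,0.4],0,4],[[1.2,-2.7,0.4],0,4],[[1.2,-2.7,0.4],0,4],[[1.2,-2.7,0.4],0,4],[[1.2,-2.7,0.4],0,4],[[0,0,0],0,4]]}}

```text
clock: 1.68
position: [0.4258, -0.3764, 0.1473]
ee_rot: [0.974, -0.225, -0.006, -0.006]
ft_force: [0.4, 0.2, 0.5]
grip_width: 0.468
```

```bash
python3 -c "
from h import *
to(.434,-.3647,.006)"
```

```text
t 1.68 pos [ 0.4258 -0.3764  0.1473] F [0.4 0.2 0.5] w 0.468 xang -0.4538 tool delta cm [ 0.42 -1.29 14.13]
```

Emit:
{"op": "servo_tool", "data": {"deltas": [[[0.1,-0.4,2.5],0.007,4],[[0.1,-0.4,2.5],0,4],[[0.1,-0.4,2.5],0,4],[[0.1,0,2.5],0,4],[[0,0,2],0,4],[[0,0,1],0,4],[[0,0,0],0,4]]}}

```text
clock: 2.27
position: [0.4358, -0.3624, 0.0117]
ee_rot: [0.974, -0.225, -0.006, -0.006]
ft_force: [0.3, 0.9, 1.2]
grip_width: 0.469
```

```bash
python3 -c "
from h import *
to(.434,-.3647,.006)
im,d=eyes.camera('side'); cv2.imwrite('pics/s1.png',cv2.resize(im[130:280,180:380],None,fx=4,fy=4,interpolation=cv2.INTER_CUBIC))"
```

```text
t 2.27 pos [ 0.4358 -0.3624  0.0117] F [0.3 0.9 1.2] w 0.469 xang -0.4545 tool delta cm [-0.05  0.29  0.56]
```

View pics/s1.png

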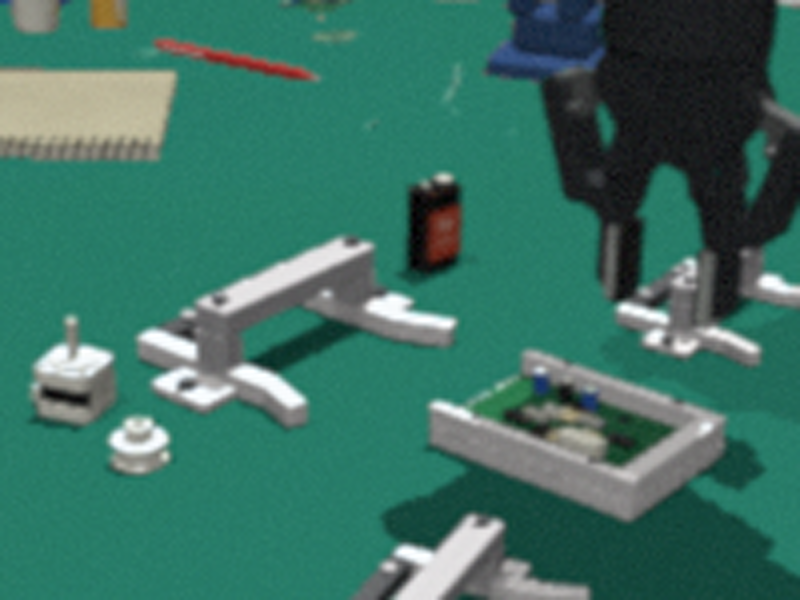

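```bash
python3 -c "
from h import *
p=telemetry.get_obs()['position']; f=np.array([.8956,-.4448,0])
for s in (.02,-.02):
  for z in(.012,.03,.05): 
    u,v=w2px('side',[*(p+s*f)[:2],z]); print(s,z,(u-180)*4,(v-130)*4)
im,d=eyes.camera('side'); P=cloud('side',d)
for u,v in((623,270),(722,280),(610,430),(690,320)): print(u,v,P[130+v//4,180+u//4].round(4))
to(.4358,-.3624,.006)
for u,v in((430,430),(630,515),(723,445)): print(px2w('side',180+u/4,130+v/4,0.0))
"
```

```text
0.02 0.012 625.2537927861149 355.30708992856444
0.02 0.03 627.9606665421302 320.62206551868735
0.02 0.05 631.0219134943147 281.39621502410023
-0.02 0.012 699.2371265551301 379.9940235262618
-0.02 0.03 702.6481990940642 344.63063695369
-0.02 0.05 706.5075861981211 304.61946846162016
623 270 [ 0.4589 -0.3636  0.0595]
722 280 [ 0.4131 -0.343   0.0672]
610 430 [0.3969 0.4564 0.4048]
690 320 [ 0.4281 -0.4196  0.012 ]
t 2.37 pos [ 0.4369 -0.3633  0.014 ] F [ 0.1 -0.7  0.2] w 0.471 xang -0.4548 tool delta cm [-0.13 -0.03  0.8 ]
[ 0.53293996 -0.29727955  0.        ]
[ 0.43813218 -0.24396376  0.        ]
[ 0.40408401 -0.3154296   0.        ]
```

```bash
python3 -c "
from h import *
im,d=eyes.camera('side'); P=cloud('side',d)
cv2.imwrite('pics/s2.png',cv2.resize(im[170:240,310:390],None,fx=7,fy=7,interpolation=cv2.INTER_CUBIC))
for u in (333,338,358,363):
  print(u,[tuple(P[v,u].round(3)) for v in range(190,232,3)])
o=telemetry.get_obs(); print(o['position'],o['joint_pos'].round(3))
"
```

```text
333 [(np.float64(0.463), np.float64(-0.362), np.float64(0.073)), (np.float64(0.463), np.float64(-0.363), np.float64(0.067)), (np.float64(0.463), np.float64(-0.362), np.float64(0.062)), (np.float64(0.462), np.float64(-0.365), np.float64(0.055)), (np.float64(0.462), np.float64(-0.361), np.float64(0.05)), (np.float64(0.469), np.float64(-0.463), np.float64(-0.0)), (np.float64(0.468), np.float64(-0.447), np.float64(-0.0)), (np.float64(0.466), np.float64(-0.429), np.float64(0.001)), (np.float64(0.464), np.float64(-0.416), np.float64(0.001)), (np.float64(0.463), np.float64(-0.403), np.float64(0.0)), (np.float64(0.461), np.float64(-0.39), np.float64(0.0)), (np.float64(0.46), np.float64(-0.375), np.float64(0.001)), (np.float64(0.456), np.float64(-0.329), np.float64(0.017)), (np.float64(0.455), np.float64(-0.327), np.float64(0.012))]
338 [(np.float64(0.455), np.float64(-0.375), np.float64(0.069)), (np.float64(0.455), np.float64(-0.374), np.float64(0.064)), (np.float64(0.455), np.float64(-0.378), np.float64(0.056)), (np.float64(0.454), np.float64(-0.377), np.float64(0.05)), (np.float64(0.453), 
[... 1637 characters left out ...]
p.float64(0.067)), (np.float64(0.408), np.float64(-0.352), np.float64(0.06)), (np.float64(0.407), np.float64(-0.357), np.float64(0.052)), (np.float64(0.408), np.float64(-0.46), np.float64(0.001)), (np.float64(0.407), np.float64(-0.446), np.float64(0.001)), (np.float64(0.406), np.float64(-0.412), np.float64(0.009)), (np.float64(0.405), np.float64(-0.405), np.float64(0.006)), (np.float64(0.405), np.float64(-0.404), np.float64(0.0)), (np.float64(0.404), np.float64(-0.39), np.float64(0.001)), (np.float64(0.403), np.float64(-0.377), np.float64(0.001)), (np.float64(0.403), np.float64(-0.365), np.float64(0.0))]
[ 0.43752371 -0.36384441  0.01489147] [ 0.92   0.424 -0.363  1.779  0.169  0.98   0.035]
```

View pics/s2.png

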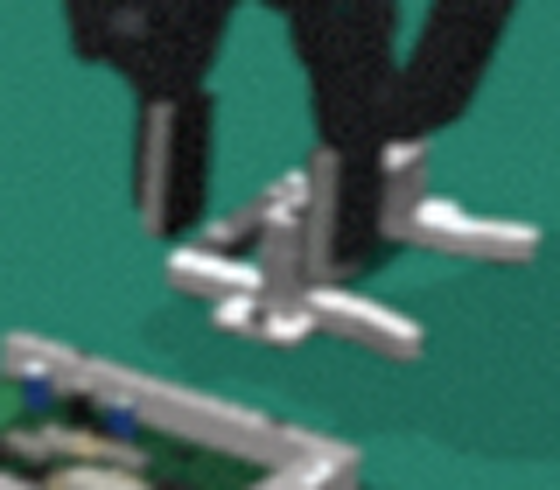

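```bash
cat >> h.py <<'E'
def tips(n='side'):
    im,d=eyes.camera(n); P=cloud(n,d); o=telemetry.get_obs()
    R=Ro.from_quat(o["ee_rot"]).as_matrix(); L=(P-o["position"])@R  # tool frame
    m=(d>0)&(abs(L[...,0])<.05)&(abs(L[...,1])<.016)&(P[...,2]>.006)&(P[...,2]<.12)
    for s in(1,-1):
        k=m&(L[...,0]*s>.004)
        if k.sum(): 
            z=P[k][:,2]; l=L[k]; low=z<.2
            print("finger",s,k.sum(),"lowest z",np.sort(z)[:6].round(4),"tool x",np.percentile(l[:,0],[2,50,98]).round(4),"y",np.percentile(l[:,1],[2,50,98]).round(4))
E
python3 -c "
from h import *
tips(); to(.4358,-.3624,.01)"
```

```text
finger 1 516 lowest z [0.0451 0.046  0.0462 0.0466 0.0467 0.0469] tool x [0.0154 0.0242 0.0495] y [-0.015  -0.0077  0.0099]
finger -1 519 lowest z [0.0447 0.0452 0.0461 0.0469 0.0472 0.0473] tool x [-0.0494 -0.0278 -0.0157] y [-0.0153 -0.0089  0.0118]
t 2.47 pos [ 0.4379 -0.3641  0.0154] F [-0.2 -0.6  0. ] w 0.466 xang -0.455 tool delta cm [-0.26 -0.06  0.54]
```

Emit:
{"op": "servo_tool", "data": {"deltas": [[[0,0,0.6],0,4],[[0,0,0],0,4],[[0,0,0],0,4]]}}

```text
clock: 2.72
position: [0.4395, -0.3659, 0.0122]
ee_rot: [0.974, -0.226, -0.001, -0.003]
ft_force: [0.5, 0.3, -0.9]
grip_width: 0.467
```

```bash
python3 -c "
from h import *
tips(); to(.4358,-.3624,.01)"
```

```text
finger 1 523 lowest z [0.0425 0.0427 0.0432 0.0434 0.0436 0.0439] tool x [0.012  0.0245 0.0493] y [-0.015  -0.0076  0.0101]
finger -1 539 lowest z [0.0414 0.0423 0.0437 0.0441 0.0441 0.0442] tool x [-0.0495 -0.0275 -0.0161] y [-0.0152 -0.0087  0.0124]
t 2.77 pos [ 0.4394 -0.3658  0.0121] F [-0.4 -0.7  0.4] w 0.469 xang -0.4557 tool delta cm [-0.47 -0.14  0.21]
```

Emit:
{"op": "servo_tool", "data": {"deltas": [[[-0.2,0,0.8],0,4],[[-0.2,0,0.7],0,4],[[0,0,0],0,4],[[0,0,0],0,4]]}}

```text
clock: 3.1
position: [0.4356, -0.364, -0.0039]
ee_rot: [0.974, -0.226, -0.0, -0.003]
ft_force: [0.2, 0.2, -0.2]
grip_width: 0.47
```

```bash
python3 -c "
from h import *
tips(); to(.4358,-.3624,-.01)"
```

```text
finger 1 599 lowest z [0.0268 0.0269 0.027  0.0272 0.0275 0.0275] tool x [0.0067 0.0247 0.0495] y [-0.0151 -0.0087  0.0102]
finger -1 623 lowest z [0.0272 0.0275 0.0276 0.0282 0.0282 0.0283] tool x [-0.0494 -0.027  -0.0074] y [-0.0154 -0.0093  0.0119]
t 3.15 pos [ 0.4354 -0.3639 -0.0041] F [-0.3 -0.4  0.3] w 0.467 xang -0.4558 tool delta cm [-0.03 -0.15  0.6 ]
```

Emit:
{"op": "servo_tool", "data": {"deltas": [[[0,0,0.8],0,4],[[0,0,0.7],0,4],[[0,0,0],0,4],[[0,0,0],0,4]]}}

```text
clock: 3.48
position: [0.4354, -0.3637, -0.0208]
ee_rot: [0.974, -0.226, -0.001, -0.003]
ft_force: [0.1, 0.6, 0.3]
grip_width: 0.466
```

```bash
python3 -c "
from h import *
tips(); to(.4358,-.3624,-.01)
f=np.array([np.cos(.461),-np.sin(.461)]);g=np.array([np.sin(.461),np.cos(.461)])
im,d=eyes.camera('side'); P=cloud('side',d); q=P[...,:2]-np.array(QP[:2]); a=q@f;b=q@g; z=P[...,2]
m=(d>0)&(abs(a)<.06)&(b<-.045)&(b>-.11)&(z>.012)&(z<.045)
for lo,hi in((-.06,-.015),(.0,.06)):
  k=m&(a>lo)&(a<hi)&(im.max(-1)<140); print('finger along f',np.percentile(a[k],[2,50,98]).round(4),'lat',np.percentile(b[k],[2,20,50,80,98]).round(4),k.sum())
k=(d>0)&(abs(a)<.05)&(z>.017)&(z<.03); 
k&=(abs(b)<.05); print('pallet top lip lat',np.percentile(b[k],[1,5,95,99]).round(4))
cv2.imwrite('pics/s3.png',cv2.resize(im[150:280,260:400],None,fx=4,fy=4,interpolation=cv2.INTER_CUBIC))
"
```

```text
finger 1 744 lowest z [0.0086 0.0103 0.0103 0.0104 0.0106 0.0107] tool x [0.0051 0.025  0.0495] y [-0.0152 -0.0098  0.0097]
finger -1 802 lowest z [0.0091 0.0104 0.0112 0.0113 0.0114 0.0114] tool x [-0.0493 -0.0279 -0.0087] y [-0.015  -0.0095  0.0119]
t 3.53 pos [ 0.4353 -0.3637 -0.0208] F [-0.4 -0.7  0.4] w 0.465 xang -0.4557 tool delta cm [-0.02 -0.14 -1.08]
finger along f [-0.032  -0.0264 -0.018 ] lat [-0.0784 -0.0698 -0.0651 -0.0618 -0.06  ] 173
finger along f [0.021  0.0232 0.0354] lat [-0.0826 -0.0743 -0.0657 -0.0617 -0.0599] 177
pallet top lip lat [-0.0356 -0.0334  0.041   0.042 ]
```

View pics/s3.png

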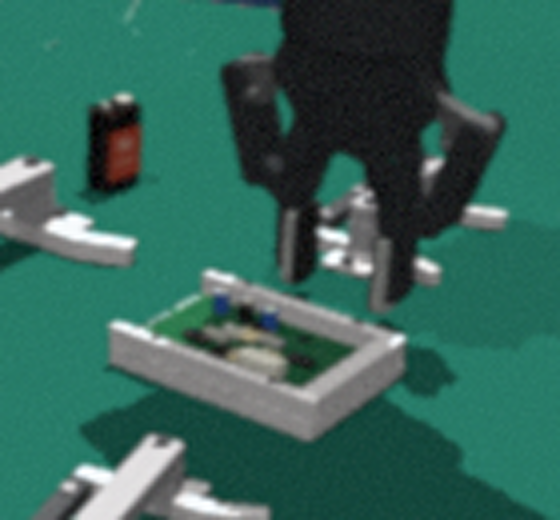

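```bash
cat >> h.py <<'E'
def rel(n='side'):
    "pallet and beam in frame at QF"
    im,d=eyes.camera(n); P=cloud(n,d); th=QF[2]; f=np.array([np.cos(th),np.sin(th)]);g=np.array([-np.sin(th),np.cos(th)])
    q=P[...,:2]-np.array(QF[:2]); a=q@f;b=q@g;z=P[...,2]
    for nm,k in(("beam",(a>0)&(a<.07)&(abs(b)<.075)&(z>.036)&(z<.06)),("pallet",(a<-.03)&(a>-.22)&(abs(b)<.07)&(z>.015)&(z<.024)&(im.max(-1)>110))):
        k=k&(d>0); r=cv2.minAreaRect(np.float32(np.c_[a[k],b[k]]*1000)); print(n,nm,k.sum(),np.round(r[0],1),np.round(r[1],1),round(r[2],1),'pct',(np.percentile(a[k],[1,99])*1e3).round(1),(np.percentile(b[k],[1,99])*1e3).round(1))
E
python3 -c "
from h import *
rel('side');rel('top')"
```

```text
side beam 335 [31.3  3.1] [ 21.5 109.2] 0.1 pct [21.  41.6] [-48.6  56.9]
side pallet 633 [-131.5   -3.4] [ 79.4 105.1] 89.8 pct [-183.7  -80.7] [-41.1  35.7]
top beam 403 [32.4 -0.2] [108.8  20.7] 89.6 pct [22.3 42.2] [-53.4  53.1]
top pallet 321 [-131.    -4.5] [104.6  72.8] 0.3 pct [-182.9  -81.5] [-39.9  31.7]
```

Emit:
{"op": "servo_tool", "data": {"deltas": [[[0,-0.7,0.3],-0.005,4],[[0,-0.7,0],0,4],[[0,-0.5,0],0,4],[[0,-0.4,0],0,4],[[0,-0.3,0],0,4],[[0,0,0],0,4]]}}

```text
clock: 4.18
position: [0.449, -0.338, -0.0225]
ee_rot: [0.975, -0.223, 0.0, -0.003]
ft_force: [-0.1, -0.2, -0.9]
grip_width: 0.471
```

```bash
python3 -c "
from h import *
rel('side'); tips(); to(.4358,-.3624,-.022)"
```

```text
side beam 335 [31.3  4. ] [109.5  21.8] 88.8 pct [21.1 41.5] [-48.5  57.2]
side pallet 639 [-131.4    0.6] [106.6  79.2] 0.9 pct [-184.3  -81.3] [-37.9  39.3]
finger 1 743 lowest z [0.0102 0.0109 0.0114 0.0116 0.0126 0.0127] tool x [0.0056 0.0256 0.0497] y [-0.0154 -0.0102  0.0092]
finger -1 855 lowest z [0.0097 0.0103 0.0105 0.0136 0.0139 0.0139] tool x [-0.0493 -0.0284 -0.0074] y [-0.0156 -0.0103  0.0112]
t 4.28 pos [ 0.4487 -0.3386 -0.0224] F [-1.1 -0.3 -0.8] w 0.463 xang -0.4501 tool delta cm [-0.13  2.71 -0.05]
```

Emit:
{"op": "servo_tool", "data": {"deltas": [[[0,-0.25,0],0,4],[[0,0,0],0,4],[[0,0,0],0,4]]}}

```text
clock: 4.53
position: [0.4495, -0.3369, -0.0224]
ee_rot: [0.975, -0.224, 0.0, -0.002]
ft_force: [-1.0, 0.5, -0.1]
grip_width: 0.465
```

```bash
python3 -c "
from h import *
rel('side'); rel('side'); to(.434,-.3647,.03)"
```

```text
side beam 332 [31.5  4.3] [ 21.2 109.7] 0.1 pct [21.  41.6] [-49.   57.7]
side pallet 649 [-131.8    1.7] [105.2  79.7] 0.4 pct [-184.1  -81. ] [-36.1  41. ]
side beam 334 [31.5  3.5] [110.5  22. ] 89.7 pct [21.1 41.4] [-48.8  57.7]
side pallet 647 [-131.5    2.6] [106.2  78.8] 0.0 pct [-184.2  -81.7] [-35.6  41.3]
t 4.63 pos [ 0.4495 -0.3369 -0.0224] F [ 0.7 -0.3  0.3] w 0.472 xang -0.4512 tool delta cm [-0.19  3.16 -5.25]
```

Emit:
{"op": "servo_tool", "data": {"deltas": [[[0,-0.18,0],0,4],[[0,0,0],0,4],[[0,1.5,0],0,4],[[0,1.5,-0.5],0,4],[[0,0,-2.5],0.1,4],[[0,0,-2.5],0.12,4],[[0,0,-2.5],0.12,4],[[0,0,-1],0.12,4],[[0,0,0],0.12,4],[[0,0,0],0.12,4],[[0,0,0],0.12,4],[[0,0,0],0.12,4]]}}

```text
clock: 5.63
position: [0.4369, -0.3628, 0.0722]
ee_rot: [0.757, -0.653, -0.001, -0.004]
ft_force: [0.8, -0.0, 0.3]
grip_width: 0.469
```

Emit:
{"op": "servo_tool", "data": {"deltas": [[[0,0,0],0.12,4],[[0,0,0],0.12,4],[[0,0,0],0.12,4],[[0,0,0],0.12,4],[[0,0,0],0.12,4],[[0,0,0],0,4]]}}

```text
clock: 6.13
position: [0.4376, -0.3618, 0.0726]
ee_rot: [-0.517, 0.856, 0.002, 0.004]
ft_force: [0.5, 0.1, -0.0]
grip_width: 0.469
```

```bash
python3 -c "
from h import *
rel('side'); to(.3895,-.2532,.05)"
```

```text
side beam 332 [31.1  4. ] [110.3  22.7] 89.5 pct [21.1 41.7] [-49.1  57.3]
side pallet 638 [-131.7    3.6] [105.7  78.7] 0.8 pct [-184.  -81.] [-34.8  42.2]
t 6.18 pos [ 0.4376 -0.3617  0.0726] F [-0.3  0.1  0.4] w 0.47 xang -2.0466 tool delta cm [-7.42  9.25  2.31]
```

Emit:
{"op": "servo_tool", "data": {"deltas": [[[0,2.4,0],-0.015,4],[[0,2.4,0],0,4],[[-1,2.4,0],0,4],[[-2,1.5,0],0,4],[[-2,0.4,0],0,4],[[-1.8,0,0],0,4],[[-0.5,0,0],0,4],[[0,0,0],0,4]]}}

```text
clock: 6.85
position: [0.3838, -0.2521, 0.0725]
ee_rot: [-0.543, 0.84, 0.001, 0.003]
ft_force: [0.7, 0.3, 0.6]
grip_width: 0.468
```

```bash
python3 -c "
from h import *
to(.3895,-.2532,-.0215)"
```

```text
t 6.85 pos [ 0.3838 -0.2521  0.0725] F [0.7 0.3 0.6] w 0.468 xang -1.9929 tool delta cm [-0.07 -0.55  9.4 ]
```

Emit:
{"op": "servo_tool", "data": {"deltas": [[[0,0,2],0.035,4],[[0,-0.2,2.3],0,4],[[0,0,2.3],0,4],[[0,0,1.3],0,4],[[0,0,0],0,4],[[0,0,0],0,4]]}}

```text
clock: 7.35
position: [0.3872, -0.2585, -0.0078]
ee_rot: [-0.533, 0.846, -0.001, 0.004]
ft_force: [0.4, -0.4, -0.3]
grip_width: 0.466
```

```bash
python3 -c "
from h import *
tips();to(.3895,-.2532,-.0215)"
```

```text
finger 1 572 lowest z [0.0226 0.0227 0.023  0.0232 0.0235 0.0235] tool x [0.0083 0.0202 0.0494] y [-0.0078  0.0077  0.0155]
finger -1 679 lowest z [0.0217 0.0226 0.0228 0.023  0.0232 0.0234] tool x [-0.0489 -0.0291 -0.0175] y [-0.0091  0.0074  0.0157]
t 7.4 pos [ 0.3872 -0.2586 -0.0077] F [-0.8  0.4  0.1] w 0.468 xang -2.0173 tool delta cm [-0.58  0.03  1.39]
```

Tips are at 22 mm, about 14 mm to go; correct laterally and descend.

Emit:
{"op": "servo_tool", "data": {"deltas": [[[-0.3,0,0.7],0.015,4],[[-0.25,0,0.6],0,4],[[0,0,0],0,4],[[0,0,0],0,4]]}}

```text
clock: 7.73
position: [0.3916, -0.2551, -0.0192]
ee_rot: [-0.526, 0.85, -0.004, 0.005]
ft_force: [-0.1, -0.8, 0.4]
grip_width: 0.47
```

```bash
python3 -c "
from h import *
tips();rel();to(.3895,-.2532,-.0215)
im,d=eyes.camera('side'); cv2.imwrite('pics/s4.png',cv2.resize(im[150:280,220:400],None,fx=4,fy=4,interpolation=cv2.INTER_CUBIC))"
```

```text
finger 1 630 lowest z [0.0106 0.011  0.0115 0.0116 0.0119 0.0123] tool x [0.0065 0.0201 0.0493] y [-0.0079  0.0082  0.0156]
finger -1 845 lowest z [0.0109 0.0109 0.0109 0.0116 0.0121 0.0122] tool x [-0.0494 -0.0294 -0.0149] y [-0.0089  0.0075  0.0156]
side beam 332 [31.3  3.6] [111.6  22.7] 89.4 pct [21.1 41.6] [-49.2  57.6]
side pallet 606 [-132.2    3.7] [106.3  78.9] 0.2 pct [-184.2  -81.2] [-33.9  42.2]
t 7.83 pos [ 0.3916 -0.2551 -0.0191] F [-0.2 -0.5  0.5] w 0.47 xang -2.0334 tool delta cm [-0.08  0.28  0.24]
```

View pics/s4.png

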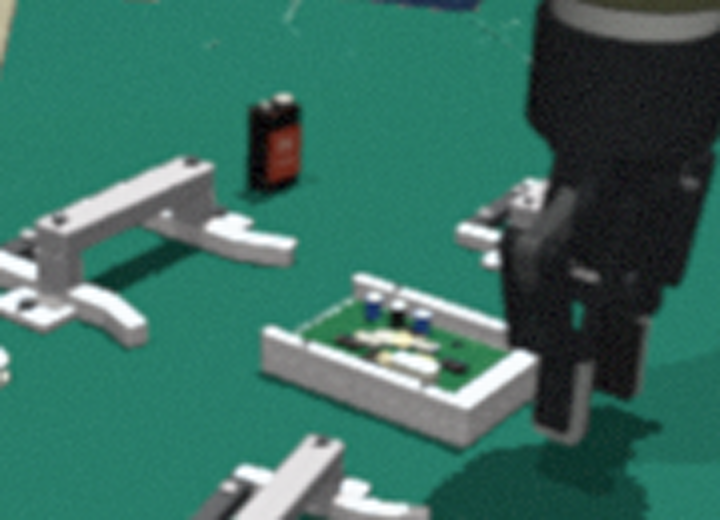

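Emit:
{"op": "servo_tool", "data": {"deltas": [[[0,-0.7,0.1],0,4],[[0,-0.7,0],0,4],[[0,-0.7,0],0,4],[[0,-0.7,0],0,4],[[0,-0.7,0],0,4],[[0,-0.7,0],0,4],[[0,-0.7,0],0,4],[[0,0,0],0,4]]}}

```text
clock: 8.55
position: [0.4391, -0.2792, -0.0194]
ee_rot: [-0.526, 0.85, -0.003, 0.004]
ft_force: [-0.1, -0.4, -0.3]
grip_width: 0.472
```

```bash
python3 -c "
from h import *
tips();rel();to(.5435,-.3298,-.0205)"
```

```text
finger 1 713 lowest z [0.006  0.0065 0.0076 0.01   0.01   0.0109] tool x [0.0067 0.0204 0.0493] y [-0.0118  0.0074  0.0153]
finger -1 862 lowest z [0.0062 0.0071 0.0072 0.0073 0.0074 0.0077] tool x [-0.0492 -0.0294 -0.0149] y [-0.0142  0.0066  0.0154]
side beam 332 [30.9  3.1] [109.3  22.1] 89.4 pct [20.9 41.5] [-47.8  57.2]
side pallet 442 [-100.6    3.2] [ 79.2 105.5] 89.0 pct [-152.1  -49. ] [-33.8  41.8]
t 8.65 pos [ 0.4382 -0.2789 -0.0195] F [-0.2  0.7  0.3] w 0.466 xang -2.0337 tool delta cm [ -0.14 -11.69   0.19]
```

Emit:
{"op": "servo_tool", "data": {"deltas": [[[0,-0.7,0],0,4],[[0,-0.7,0],0,4],[[0,-0.7,0],0,4],[[0,-0.7,0],0,4],[[0,-0.7,0],0,4],[[0,-0.7,0],0,4],[[0,0,0],0,4]]}}

```text
clock: 9.23
position: [0.4778, -0.2988, -0.0196]
ee_rot: [-0.526, 0.851, -0.001, 0.003]
ft_force: [-0.6, 0.9, 0.3]
grip_width: 0.472
```

```bash
python3 -c "
from h import *
tips();rel();to(.5435,-.3298,-.0205)"
```

```text
finger 1 722 lowest z [0.0068 0.0071 0.0076 0.0083 0.0093 0.0095] tool x [0.0059 0.0203 0.0489] y [-0.0127  0.0074  0.0155]
finger -1 846 lowest z [0.0061 0.0062 0.0068 0.0072 0.0072 0.0073] tool x [-0.0492 -0.0296 -0.014 ] y [-0.0138  0.0068  0.0154]
side beam 333 [31.8  4. ] [111.7  22.3] 89.7 pct [21.1 41.8] [-49.2  57.2]
side pallet 315 [-70.1   3.9] [78.5 79.8] 89.6 pct [-109.   -31.5] [-33.6  41.7]
t 9.33 pos [ 0.4769 -0.2984 -0.0197] F [-0.2 -0.6  0.4] w 0.467 xang -2.0339 tool delta cm [-0.16 -7.36  0.11]
```

Emit:
{"op": "servo_tool", "data": {"deltas": [[[0,-0.7,0],0,4],[[0,-0.7,0],0,4],[[0,-0.7,0],0,4],[[0,-0.7,0],0,4],[[0,-0.7,0],0,4],[[0,-0.7,0],0,4],[[0,0,0],0,4]]}}

```text
clock: 9.92
position: [0.5164, -0.3183, -0.0199]
ee_rot: [-0.526, 0.851, -0.0, 0.002]
ft_force: [0.5, 0.2, -0.1]
grip_width: 0.471
```

```bash
python3 -c "
from h import *
to(.5435,-.3298,-.0205)"
```

```text
t 9.92 pos [ 0.5164 -0.3183 -0.0199] F [ 0.5  0.2 -0.1] w 0.471 xang -2.0342 tool delta cm [-0.19 -2.94  0.07]
```

Emit:
{"op": "servo_tool", "data": {"deltas": [[[0,-0.5,0],0,4],[[0,-0.5,0],0,4],[[0,-0.4,0],0,4],[[0,-0.4,0],0,4],[[0,-0.3,0],0,4],[[0,-0.2,0],0,4],[[0,0,0],0,4]]}}

```text
clock: 10.5
position: [0.5386, -0.3295, -0.0201]
ee_rot: [-0.526, 0.851, 0.0, 0.002]
ft_force: [-3.1, 0.6, 1.9]
grip_width: 0.47
```

```bash
python3 -c "
from h import *
to(.5435,-.3298,-.0205)"
```

```text
t 10.5 pos [ 0.5386 -0.3295 -0.0201] F [-3.1  0.6  1.9] w 0.47 xang -2.0343 tool delta cm [-0.19 -0.45  0.04]
```

Emit:
{"op": "servo_tool", "data": {"deltas": [[[0,-0.2,0],0,4],[[0,-0.2,0],0,4]]}}

```text
clock: 10.67
position: [0.542, -0.3312, -0.0201]
ee_rot: [-0.526, 0.851, 0.001, 0.002]
ft_force: [-3.3, 1.3, 2.9]
grip_width: 0.471
```

Emit:
{"op": "servo_tool", "data": {"deltas": [[[0,-0.2,0],0,4],[[0,-0.2,0],0,4]]}}

```text
clock: 10.83
position: [0.5421, -0.3312, -0.0205]
ee_rot: [-0.526, 0.851, 0.004, -0.001]
ft_force: [-14.7, 7.8, 12.2]
grip_width: 0.471
```

```bash
python3 -c "
from h import *
to(.5435,-.3298,-.0205)"
```

```text
t 10.83 pos [ 0.5421 -0.3312 -0.0205] F [-14.7   7.8  12.2] w 0.471 xang -2.0345 tool delta cm [-0.19 -0.06 -0.  ]
```

Emit:
{"op": "servo_tool", "data": {"deltas": [[[0,0.3,0],0,4],[[0,1,0],0,4],[[0,2,0],0,4],[[0,2.5,0],0,4],[[0,3,-1],0,4],[[0,3,-2.5],0,4],[[0,3,-3],0,4],[[0,3,-3],0,4],[[0,3,-2],0,4],[[0,0,0],0,4]]}}

```text
clock: 11.67
position: [0.3556, -0.2378, 0.0964]
ee_rot: [-0.526, 0.85, -0.001, 0.003]
ft_force: [1.9, -1.3, -0.8]
grip_width: 0.469
```

```bash
python3 - <<'E'
from h import *
to(.5435,-.3298,-.0205)
ims=[]
im,d=eyes.camera('top'); P=cloud('top',d); th=QF[2]; f=np.array([np.cos(th),np.sin(th)]);g=np.array([-np.sin(th),np.cos(th)])
q=P[...,:2]-np.array(QF[:2]); a=q@f;b=q@g;z=P[...,2]
k=(d>0)&(a<-.005)&(a>-.07)&(abs(b)<.036)&(z>.008)&(z<.03)
for lo in(-.035,-.02,-.005,.01,.025):
    kk=k&(b>lo)&(b<lo+.012); print('back edge at lat',lo,(np.percentile(a[kk],[0,2])*1e3).round(1))
A=cv2.resize(im[140:215,270:350],None,fx=7,fy=7,interpolation=cv2.INTER_CUBIC)
im,d=eyes.camera('side'); rel('side')
B=cv2.resize(im[165:265,180:320],None,fx=4,fy=4,interpolation=cv2.INTER_CUBIC)
H=525; B=B[:,:]; S=np.zeros((600,800,3),np.uint8)
A=cv2.resize(A,(400,375)); B=cv2.resize(B,(400,286)); S[:375,:400]=A; S[:286,400:]=B
cv2.imwrite('pics/fin.png',S)
E
```

```text
t 11.67 pos [ 0.3556 -0.2378  0.0964] F [ 1.9 -1.3 -0.8] w 0.469 xang -2.0338 tool delta cm [ -0.12 -20.86  11.8 ]
back edge at lat -0.035 [-36.4 -36.4]
back edge at lat -0.02 [-36.3 -36.2]
back edge at lat -0.005 [-36.7 -36.6]
back edge at lat 0.01 [-36.2 -36.1]
back edge at lat 0.025 [-36.4 -36.3]
side beam 329 [30.9  3. ] [110.4  21.4] 89.4 pct [21.1 41.3] [-48.2  57.4]
side pallet 125 [-33.9   2.3] [ 7.4 77.8] 0.0 pct [-37.5 -30.2] [-34.5  40.3]
```

View pics/fin.png

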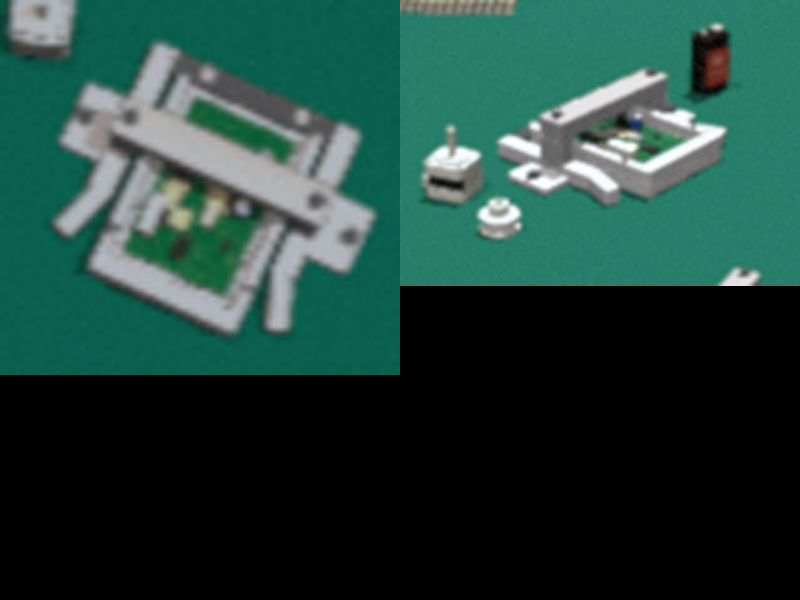

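The final picture (top view left, side view right) shows the pallet in the lane with its front against the dark stop bar, around (190,80)–(320,140). Its back edge is level and about 36.4 mm before the mouth, where 37 mm is called for. The motor, pulley and battery have not moved, and the arm is clear.

```bash
python3 -c "
from h import *
print(order.hand_in())"
```

```text
the job is handed in; nothing more can be done
None
```

The pallet is in the largest fixture, under the beam and against the stop bar, and the job is handed in at about 12 s of the 64 s allowed. I first nudged it about 6 mm sideways by its side lip to centre it on the lane. Then I pushed it in with both fingers on the back lip and backed the arm well clear.

**Last checks that agreed:**
- The push stalled at the stop with about 17 N horizontally, about 1 mm from where I expected.
- The back edge lies 36.1–36.7 mm before the rail mouth across its width (37 mm called for), with no measurable skew.
- The push showed almost no force until the last few millimetres, so I saw no sign of the parts striking the beam.
- The motor, battery and pulley look unmoved.

**What disagreed:** the reported tool height did not match the cameras. The fingertips were about 29 mm higher than the telemetry said, more than the finger swing explains. I set the height by camera depth instead, with the tips at about 6–11 mm above the bench.

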